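# Roll the dumbbell crate home and wedge it off its rollers

## Task

Push the grey crate (with the dumbbell in it) along the rollers until it rests against the end stop of its bay; keep it on the rollers, do not lift it out. Then take the dark hardwood wedge by its upright tab and, with the wedge flat on the plywood, push its thin end through the gap in the near rail under the crate until that side of the crate has just lifted about 5 mm off the rollers. Finish while still gripping the wedge there, with the wedge alone carrying that side, and leave the bottle, the loose dumbbell and the steel disc where they are.

Things in the scene. Friction and masses are not known exactly. Their poses are not given: they have to be found in the camera images.
- track: Fixed roller track on a 15 mm plywood board (deck 15 mm above table) spanning x -227 to +83, y -325 to +105 mm of its origin, which lies on the table under the centre of the parking bay. +y runs along the lane to the end stop, +x across it away from the robot. The lane is centred on x = 0; a crate that is home has its origin at x about 0, y = 0.
- roller_end (a point): Top centre of the last roller, at the lane's open (-y) end, y = -268 mm. Nine free-turning steel rollers, 18 mm thick, lie across the lane, tops 35 mm above the table (20 above the deck), at y = +78, +40, -40 and then every 38 mm; none between y = -31 and +31 mm.
- stop (a point): Middle of the end stop's face (track y = +85 mm, 50 mm above the table): an aluminium plate across the lane, top 70 mm above the table.
- gap (a point): In the gap of the near side rail, opposite the bay's centre, on the deck (track x = -60.5, y = 0). Aluminium rails 6 mm thick, tops 50 mm above the table, stand along both sides of the lane, inner faces at x = -57.5 and +57.5 mm; the near one is open from y = -30 to +35 mm for the wedge.
- crate: Open grey plastic crate 110 (x) x 170 (y) x 60 (z) mm, walls 5 mm, a small black hex dumbbell fixed inside below the rim; 0.5 to 1 kg in all. Stands on the rollers between the rails (2.5 mm play each side), rolls easily. Origin: centre of its underside, axes as the track's. It starts 130 to 200 mm short of the bay, on the -y side.
- crate_lip (a point): Middle of the crate's lower edge on the near (-x) side: 35 mm above the table when the crate is on the rollers; it rises as the wedge goes in.
- wedge: Loose dark hardwood wedge, 110 x 36 mm, 160 g, flat on the deck beside the lane, thin end roughly towards the lane but short of the near rail. Origin: on its underside below the grip tab; +x to the thin end at x = +90 mm, back at -20. Its top is 32.5 mm high from x = -20 to +15, then slopes evenly to 10 mm at +90. Friction holds it where it is pushed; pushing takes up to 15 N.
- wedge_tab (a point): Where to grip the wedge: its upright tab, 30 mm along the wedge's x, 22 mm across its y (grip across y), standing on the flat part. This point is on the tab's axis, 73 mm above the wedge's underside (88 mm above the table); the tab's top is 12 mm higher.
- wedge_tip (a point): Middle of the wedge's thin end, on its underside. Pushed straight along the track's +x, the wedge first touches the crate's edge when the thin end is about 33 mm inside that edge; at about 50 mm the edge is up 5 mm (3 mm of lift per 10 mm of push).
- bottle: Bystander: grey drinking bottle, 68 mm in diameter, 190 mm tall, standing on the table. Origin: centre of its underside.
- dumbbell: Bystander: loose black hex dumbbell, 165 mm long, 68 mm thick, lying on the table. Origin: centre of its underside, x along it.
- disc: Bystander: dark steel disc weight lying flat, 124 mm in diameter, 18 mm thick, 30 mm hole. Origin: centre of its underside.
Mind the look-alikes: they are no part of the job. Leave any green look-alike of the crate alone.

How it is judged:
On the way, in this order (a step that is already met when the one before it is completed fails the run):
1. the crate is home against the end stop, standing on the rollers, the wedge not yet under it (y of crate in the frame of track between -0.01 and 0.005 m and z of crate_lip in the frame of track below 0.0363 m and x of wedge_tip in the frame of track below -0.05 m), for 0.2 s.
2. the wedge has raised the near side of the crate off the rollers (y of crate in the frame of track between -0.01 and 0.005 m and z of crate_lip in the frame of track above 0.037 m and contact force between wedge and crate above 0.5 N), for 0.2 s.
At the end, for the whole second after the job is handed in: Held: crate within 10 mm of the stop; its near lower edge 2 to 10 mm above its height on the rollers, carried by the wedge (>0.5 N); wedge flat on the deck (4 mm, 0.06 rad), gripped (>2 N); robot not touching the crate; crate and wedge at rest (<10 mm/s) (all of step 2 and z of crate_lip in the frame of track below 0.045 m and z of wedge in the frame of track below 0.019 m and angle between wedge's own z axis and vertical below 0.06 rad and contact force between the fingers and wedge above 2 N and contact force between each of the arm, the fingers and crate below 0.3 N and linear speed of each of crate, wedge below 0.01 m/s); the arm keeps its last pose, push and grip.
It fails at once if the crate is lifted out of the lane (its underside more than 20 mm above the rollers) or tipped over 0.35 rad (z of crate in the frame of track above 0.055 m or angle between crate's own z axis and vertical above 0.35 rad).
It fails at once if a bystander is moved more than 30 mm (distance of any of bottle, dumbbell, disc from where it was at the start of the episode above 0.03 m).
It also fails if it takes over 51 s, if anything falls off the work surface, if the arm or the gripper's body presses on something with over 40 N, if the wrist force passes 120 N, or if a joint passes its speed limit or range.

## Robot

A 6-joint arm with a two-finger parallel gripper is mounted at the origin on the work surface. World frame = base frame: x ahead of the robot, y to its left, z up, the work surface at z = 0. Lengths are in m, angles in rad, forces in N, time in s.
With the tool pointing down it reaches from about 0.35 to 0.775 m from the base axis. Payload 5.5 kg.
Tool frame: the origin (TCP) lies at the very end of the fingers, on their centre line; the grasp point (between the pads) lies 19 mm behind it; z points along the fingers, y is the line along which they close (so a half turn about z gives the same grasp; the last joint's range is limited). The gripper opens to 85 mm and grips with 20 to 120 N. Pads are 22 mm wide; open, the fingers measure 114 mm over their backs; the gripper's body (76 mm by 85 mm) begins 54 mm behind the grasp point. The pads swing forward as they close: fully open they stand 13 mm farther back than shut.
Start: joints at [1.199, 0.313, 0.046, 1.304, 0, 1.431], TCP at [0.132, 0.56, 0.231] pointing down, gripper open.
Joint ranges: [-2.76, 2.76], [-0.86, 1.69], [-1.03, 1.26], [-2.2, 2.34], [-1.47, 1.5], [-3.14, 3.14]. Speed limits (rad/s): [2.57, 2.57, 3.14, 3.14, 3.14, 3.14].

## Interface

Orientations are given as a unit quaternion [w, x, y, z].
In Python, from workcell import env, read_camera, get_calibration gives the robot as it stands.
- The arm moves only by the tool jog_arm, never from a script. Its argument "motion" is one flat list of numbers, 7 for each row, row after row: the shift along the tool's x, y, z as a fraction of full scale, then the turn, a rotation vector about the tool's x, y, z as a fraction of full scale, then the opening, from 0 (shut) to 1 (fully open). In form: [x, y, z, wx, wy, wz, grip, x, y, z, wx, wy, wz, grip, ...]. A call has 1 to 12 rows; each row is the pose to reach, as a shift and turn from the pose commanded when the call began, along the tool's axes at that moment; what a row does not reach only later rows make up. Full scale, the value 1, is 0.2 m for a shift and 90 degrees for a turn. A row lasts 1/8 s, in which the tool goes at most 62.5 mm and 10.7 degrees, less where a joint would pass 70% of its speed; a pose out of reach is approached as far as the arm can. A call with a number of a shift or a turn outside -1 to 1 is refused whole. A call with a gripper value outside its range is refused whole. The fingers move at their own pace and stop on an object; "newtons" is the grip in N (left out, the last holds). Time passes only in rows, so rows that repeat a pose let the fingers close. It gives the time, the measured TCP pose, the force, the opening and the grip force at its end, in the units of the state.
- env.get_state(): the state, without advancing time (a new reading comes with each control period).
- read_camera(name): name is "scene" or "top" or "wrist"; returns the picture (480x640x3 uint8, red, green, blue); there is no depth.
- get_calibration(name): a dict with "fx", "fy", "cx", "cy" (pixels), "dist" ([k1, k2, p1, p2, k3] as OpenCV has them; the pictures are not rectified), "world_from_camera" (4x4, takes a point from camera to world coordinates). Camera axes: x right, y down, z forward; pixel columns grow to the right and rows downward; lengths in m; the calibration is good to about 2 mm. A picture is of the moment at which its call begins: read the wrist's pose just before it. get_calibration takes no time and is no camera call; for the wrist camera it gives the pose at the moment of the call.
- env.hand_in(): hands the job in; it is judged then, once.
The state is a dict: "clock": time; "joint_pos": joint angles; "qvel": joint speeds; "tau": joint torques, N m; "tcp_pos": TCP position; "orientation": TCP orientation; "wrist_force": force on the tool from outside, world axes, zero at the start; "ft_torque": the same for the moment, N m; "finger_gap": finger opening in m; "grip_force": force on a finger pad.
Only numpy, scipy, OpenCV 4.12 (cv2) and the standard library are available. Lean on these libraries where they do the work, as an engineer would, in place of code of your own. Each camera call takes 0.05 s, during which the arm holds its last target. There are 200 camera calls.

## Working session

There is one attempt and no reset: what is moved stays moved. The work goes in short steps, Python scripts to look and compute and a tool call to move; the robot and the scene stay as the last step left them, time stands still between calls to the robot, and variables do not carry over. Pictures are saved under pics/ and viewed, at most 10 in all, crops included, and the job is handed in when it is done.

Besides the shell and the picture viewer there is one more tool, called after "Request:" as a command line: name --argument value ..., lists and objects as JSON in quotes. jog_arm: Moves the arm, as the interface text tells. Shift numbers are shares of 0.2 m and turn numbers shares of 90 degrees, none past 1 either way. Its arguments: {"type":"object","properties":{"motion":{"type":"array","items":{"type":"number"}},"newtons":{"type":"number"}},"required":["motion"]}

```bash
mkdir -p pics; python3 - <<'E'
from workcell import env, read_camera, get_calibration
import cv2,numpy as np
print(env.get_state())
for n in("scene","top"):
    i=read_camera(n); cv2.imwrite(f"pics/{n}0.png",i[:,:,::-1])
    c=get_calibration(n);print(n,c)
E
```

```text
{'clock': 0.0, 'joint_pos': array([ 1.19937326e+00,  3.14003840e-01,  4.49840738e-02,  1.30355912e+00,
       -1.05220668e-05,  1.43123061e+00]), 'qvel': array([ 0.00011626, -0.00105632, -0.00177407,  0.00016482, -0.00020095,
        0.00097311]), 'tau': array([ 9.62009690e-04, -4.80624390e+01,  2.98532152e+01,  1.90689712e-02,
        2.26275738e-04,  4.58361328e-06]), 'tcp_pos': array([0.13193998, 0.55915317, 0.23040897]), 'orientation': array([-2.20157750e-04,  1.15669130e-01,  9.93287400e-01, -8.63678609e-04]), 'wrist_force': array([ 0.78156099,  0.41480395, -0.03233255]), 'ft_torque': array([ 0.04635573, -0.00269064,  0.04592145]), 'grip_force': 0.0, 'finger_gap': 0.08544774675661394}
scene {'fx': 527.5864574771555, 'fy': 527.5864574771555, 'cx': 317.24629064931605, 'cy': 236.05508527355215, 'dist': array([-0.01956296,  0.        ,  0.        ,  0.        ,  0.        ]), 'world_from_camera': array([[-0.36405615,  0.80890523, -0.46166594,  1.1306646 ],
       [ 0.93136743,  0.31393453, -0.18439039,  0.26335279],
       [-0.00422147, -0.49710907, -0.86767779,  1.28455292],
       [ 0.        ,  0.        ,  0.        ,  1.        ]])}
top {'fx': 529.3219935841172, 'fy': 529.3219935841172, 'cx': 316.2819824718145, 'cy': 245.35707987586963, 'dist': array([-0.01901027,  0.        ,  0.        ,  0.        ,  0.        ]), 'world_from_camera': array([[-0.00726065, -0.98303389,  0.18328025,  0.26368989],
       [-0.99992474,  0.00894992,  0.00839135, -0.00199683],
       [-0.00988933, -0.18320553, -0.98302489,  1.17223565],
       [ 0.        ,  0.        ,  0.        ,  1.        ]])}
```

View pics/top0.png

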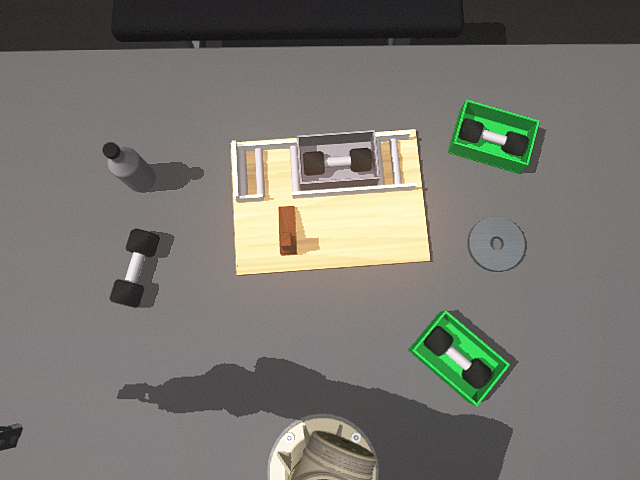

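View pics/scene0.png

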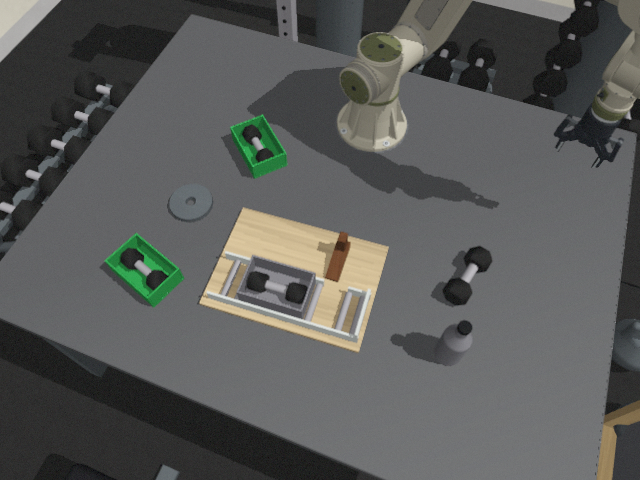

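The top view shows the board with corners near (232,141), (416,130), (429,261) and (237,274). The crate is at about (340,160), the wedge at (288,230) with its tab near (287,240), and the stop at about (238,170) on the left, which is +y. The scene view shows the same layout. I'll enlarge both for exact points.

```bash
python3 - <<'E'
import cv2
a=cv2.imread("pics/top0.png")[120:285,225:435]; cv2.imwrite("pics/topc.png",cv2.resize(a,(798,627*0+594),fx=0,fy=0,interpolation=cv2.INTER_CUBIC))
print(798/210,594/165)
b=cv2.imread("pics/scene0.png")[205:350,195:395]; cv2.imwrite("pics/scenec.png",cv2.resize(b,(800,580),interpolation=cv2.INTER_CUBIC))
E
```

```text
3.8 3.6
```

View pics/topc.png

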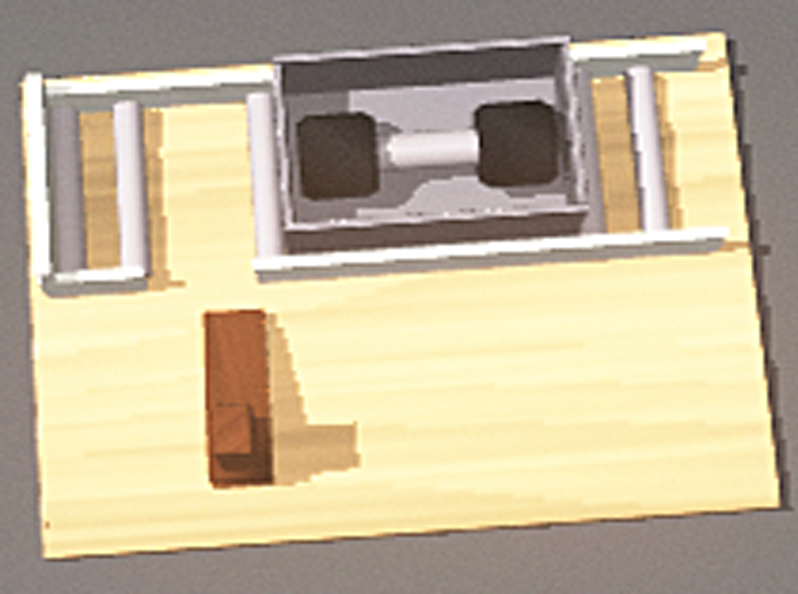

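View pics/scenec.png

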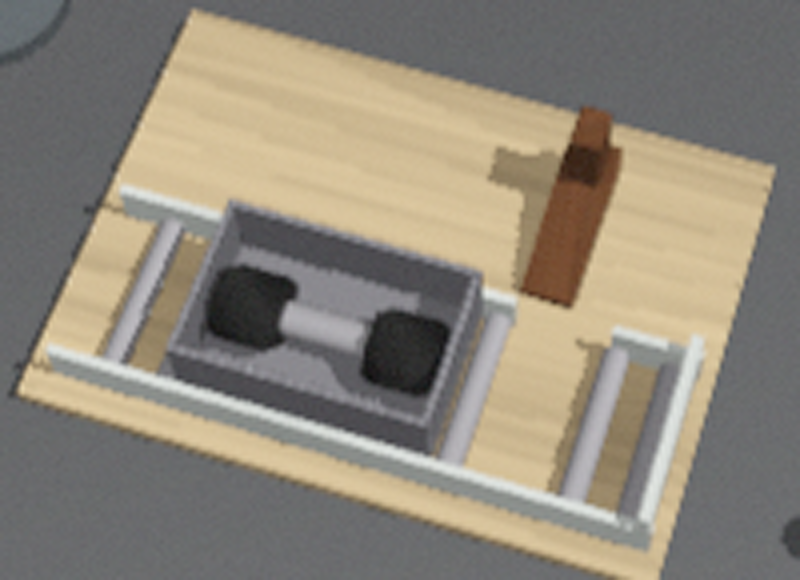

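The crops show the board, crate rim and wedge corners clearly. In the top crop the tab top spans (212,403) to (252,455) and the thin end runs (204,311) to (264,310). I'll fit the poses and triangulate.

```bash
cat > h.py <<'E'
import numpy as np,cv2
from scipy.optimize import least_squares
from scipy.spatial.transform import Rotation as R
def proj(c,P):
    T=np.linalg.inv(c["world_from_camera"]);K=np.array([[c["fx"],0,c["cx"]],[0,c["fy"],c["cy"]],[0,0,1]])
    return cv2.projectPoints(np.asarray(P,float).reshape(-1,1,3),cv2.Rodrigues(T[:3,:3])[0],T[:3,3],K,c["dist"])[0][:,0]
def tri(cs,ps):  # one point seen in several views
    s=least_squares(lambda X:np.ravel([proj(c,X)[0]-p for c,p in zip(cs,ps)]),[.45,0,.05]);return s.x
def place(p,P): # planar pose
    P=np.asarray(P,float);c,s=np.cos(p[2]),np.sin(p[2])
    return np.c_[p[0]+c*P[:,0]-s*P[:,1],p[1]+s*P[:,0]+c*P[:,1],P[:,2]]
def fit(views,p0):
    f=lambda p:np.concatenate([(proj(c,place(p,P))-q).ravel() for c,P,q in views])
    s=least_squares(f,p0,loss="soft_l1");return s.x,np.round(f(s.x).reshape(-1,2),1).tolist()
def inframe(p,X):
    d=np.asarray(X)[:2]-p[:2];c,s=np.cos(p[2]),np.sin(p[2]);return np.array([c*d[0]+s*d[1],-s*d[0]+c*d[1]])
E
python3 - <<'E'
from h import *
from workcell import get_calibration
t,s=get_calibration("top"),get_calibration("scene")
tp=lambda *a:(np.array(a)+.5)/[3.8,3.6]-.5+[225,120]
sp=lambda *a:(np.array(a)+.5)/4-.5+[195,205]
z=.015
tr,r=fit([(t,[(-.227,.105,z),(-.227,-.325,z),(.083,-.325,z)],tp((44,558),(779,507),(724,34))),
 (s,[(-.227,-.325,z),(-.227,.105,z),(.083,-.325,z)],sp((192,10),(776,166),(18,396)))],[.45,0,0]);print("track",tr,r)
z=.095
cr,r=fit([(t,[(.055,.085,z),(.055,-.085,z),(-.055,-.085,z),(-.055,.085,z)],tp((276,60),(570,38),(586,212),(286,226))),
 (s,[(-.055,-.085,z),(-.055,.085,z),(.055,.085,z),(.055,-.085,z)],sp((232,203),(481,274),(430,425),(170,350)))],[.5,-.1,0]);print("crate",cr,r,inframe(tr,cr))
z=.1
w,r=fit([(t,[(.015,.011,z),(.015,-.011,z),(-.015,-.011,z),(-.015,.011,z),(.09,.018,.025),(.09,-.018,.025),(-.02,.018,.0475),],tp((212,403),(250,403),(252,452),(214,455),(204,311),(264,310),(211,488))),
 (s,[(-.015,-.011,z),(-.015,.011,z),(.09,-.018,.025),(.09,.018,.025)],sp((585,106),(610,112),(523,289),(572,303)))],[.4,.05,0]);print("wedge",w,r,inframe(tr,w))
print("tri tab back",tri([t,t,s,s][1:3],[tp((252,452))[0],sp((585,106))[0]]),tri([t,s],[tp((214,455))[0],sp((610,112))[0]]),
 "tip",tri([t,s],[tp((204,311))[0],sp((572,303))[0]]),"rim",tri([t,s],[tp((570,38))[0],sp((170,350))[0]]),tri([t,s],[tp((586,212))[0],sp((232,203))[0]]))
print("tip in track",inframe(tr,place(w,[(.09,0,0)])[0]))
E
```

```text
track [0.64816193 0.0971393  0.06634152] [[-0.9, 0.3], [-0.1, -0.0], [-0.7, -0.4], [-0.4, -0.3], [-0.4, 0.1], [-1.0, -0.8]]
crate [ 0.65684376 -0.03808011  0.06326399] [[-1.7, -1.0], [-0.5, -0.4], [-0.0, 0.0], [-1.1, 1.8], [-1.0, -1.4], [0.2, -1.0], [-1.1, 0.6], [-1.8, -0.4]] [-0.00030136 -0.1354975 ]
wedge [0.47799229 0.07039886 0.05741273] [[-0.5, 0.5], [0.1, -0.2], [0.4, 0.4], [-0.2, 0.2], [-0.6, 0.5], [-0.4, -0.3], [-0.7, -2.0], [-1.7, -0.8], [0.2, -0.1], [-1.2, -0.2], [-0.4, 0.1]] [-0.17156801 -0.01540059]
tri tab back [0.4642551  0.06094584 0.09847459] [0.46282798 0.08009565 0.10003745] tip [0.56715406 0.09307471 0.02648894] rim [ 0.71626669 -0.11856603  0.09301191] [ 0.60843027 -0.12567353  0.09036762]
tip in track [-0.0815716  -0.01620417]
```

Request:
jog_arm --motion '[-1,-0.84,0,0,0,-0.19,0,-1,-0.84,0,0,0,-0.19,0,-1,-0.84,0,0,0,-0.19,0,-1,-0.84,0,0,0,-0.19,0,-1,-0.84,0,0,0,-0.19,0,-1,-0.84,0,0,0,-0.19,0]'

```text
clock: 0.85
tcp_pos: [0.2885, 0.3497, 0.2312]
orientation: [-0.0, -0.032, 0.999, 0.0]
wrist_force: [0.5, 0.7, -0.1]
finger_gap: 0.0002
grip_force: 0.0
```

Request:
jog_arm --motion '[-0.57,-0.89,0,0,0,0,0,-0.57,-0.89,0,0,0,0,0,-0.57,-0.89,0,0,0,0,0,-0.57,-0.89,0,0,0,0,0]'

```text
clock: 1.35
tcp_pos: [0.4151, 0.1796, 0.2311]
orientation: [0.0, -0.033, 0.999, 0.0]
wrist_force: [-1.0, 0.5, 0.3]
finger_gap: 0.0002
grip_force: 0.0
```

Request:
jog_arm --motion '[-0.57,-0.89,0,0,0,0,0,-0.57,-0.89,0,0,0,0,0,-0.57,-0.89,0,0,0,0,0,-0.57,-0.89,0,0,0,0,0]'

```text
clock: 1.85
tcp_pos: [0.5414, 0.0094, 0.2305]
orientation: [0.0, -0.033, 0.999, 0.0]
wrist_force: [-0.7, -0.0, -0.6]
finger_gap: -0.0001
grip_force: 0.0
```

Request:
jog_arm --motion '[-0.57,-0.89,0,0,0,0,0,-0.57,-0.89,0,0,0,0,0,-0.57,-0.89,0,0,0,0,0,-0.57,-0.89,0,0,0,0,0,-0.57,-0.89,0,0,0,0,0]'

```text
clock: 2.48
tcp_pos: [0.666, -0.1592, 0.2296]
orientation: [-0.001, -0.033, 0.999, 0.001]
wrist_force: [-0.6, 0.9, 0.4]
finger_gap: 0.0002
grip_force: 0.0
```

Request:
jog_arm --motion '[0,0,0.3,0,0,0,0,0,0,0.6,0,0,0,0,0,0,0.8,0,0,0,0,0,0,0.87,0,0,0,0,0,0,0.87,0,0,0,0]'

```text
clock: 3.1
tcp_pos: [0.6647, -0.1581, 0.0574]
orientation: [-0.0, -0.034, 0.999, 0.0]
wrist_force: [-0.4, 0.3, 0.0]
finger_gap: 0.0004
grip_force: 0.0
```

Request:
jog_arm --motion '[0,0.05,0,0,0,0,0,0,0.1,0,0,0,0,0,0,0.15,0,0,0,0,0,0,0.2,0,0,0,0,0,0,0.25,0,0,0,0,0,0,0.3,0,0,0,0,0,0,0.35,0,0,0,0,0,0,0.4,0,0,0,0,0,0,0.45,0,0,0,0,0,0,0.5,0,0,0,0,0,0,0.53,0,0,0,0,0,0,0.55,0,0,0,0]'

```text
invalid input at $.motion: expected a multiple of 7 numbers
```

Request:
jog_arm --motion '[0,0.05,0,0,0,0,0,0,0.1,0,0,0,0,0,0,0.15,0,0,0,0,0,0,0.2,0,0,0,0,0,0,0.25,0,0,0,0,0,0,0.3,0,0,0,0,0,0,0.35,0,0,0,0,0,0,0.4,0,0,0,0,0,0,0.45,0,0,0,0,0,0,0.5,0,0,0,0,0,0,0.53,0,0,0,0,0,0,0.55,0,0,0,0,0]'

```text
clock: 4.6
tcp_pos: [0.6576, -0.0494, 0.0573]
orientation: [0.0, -0.034, 0.999, 0.0]
wrist_force: [1.8, -0.3, 3.0]
finger_gap: -0.0002
grip_force: 1.6
```

Request:
jog_arm --motion '[0,0.03,0,0,0,0,0,0,0.06,0,0,0,0,0,0,0.09,0,0,0,0,0,0,0.12,0,0,0,0,0,0,0.15,0,0,0,0,0,0,0.16,0,0,0,0,0,0,0.17,0,0,0,0,0]'

```text
clock: 5.48
tcp_pos: [0.6552, -0.0159, 0.0572]
orientation: [-0.0, -0.033, 0.999, 0.0]
wrist_force: [2.0, -0.4, 2.6]
finger_gap: 0.0001
grip_force: 1.3
```

```bash
python3 - <<'E'
from workcell import env, read_camera
import cv2
print(env.get_state()["tcp_pos"],env.get_state()["wrist_force"])
b=read_camera("scene")[:,:,::-1];cv2.imwrite("pics/s1.png",cv2.resize(b[205:350,195:395],(800,580),interpolation=cv2.INTER_CUBIC))
a=read_camera("top")[:,:,::-1];cv2.imwrite("pics/t1.png",a)
E
```

```text
[ 0.6552012  -0.01590023  0.05718527] [ 1.97079645 -0.36990582  2.62484074]
```

View pics/s1.png

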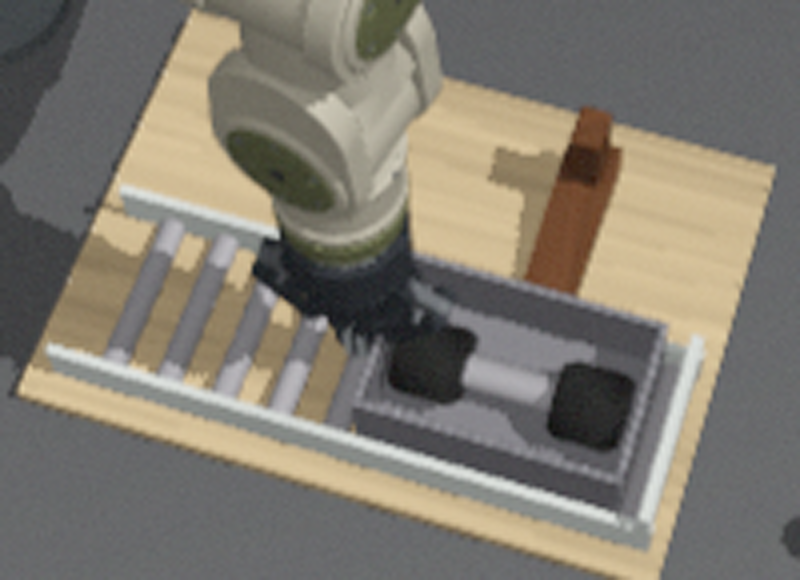

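The crate's +y rim corners are now at (665,325) and (618,475) in the crop, still a little short of the stop. I'll compute its y.

```bash
cat >> h.py <<'E'
TR=np.array([0.64816,0.09714,0.0650])
E
python3 - <<'E'
from h import *
from workcell import get_calibration
s=get_calibration("scene"); sp=lambda *a:(np.array(a)+.5)/4-.5+[195,205]
z=.095
c,r=fit([(s,[(-.055,.085,z),(.055,.085,z),(.055,-.085,z)],sp((665,325),(618,475),(357,405)))],[.65,.09,.066]);print(c,r,inframe(TR,c),inframe(TR,[.6552,-.0159]))
E
```

```text
[0.64809141 0.08171716 0.07716088] [[0.5, -1.4], [0.5, 1.7], [-2.1, -0.2]] [-0.00107022 -0.01538582] [-0.00031729 -0.11325856]
```

Request:
jog_arm --motion '[0,0.02,0,0,0,0,0,0,0.04,0,0,0,0,0,0,0.055,0,0,0,0,0,0,0.065,0,0,0,0,0,0,0.07,0,0,0,0,0,0,0.07,0,0,0,0,0]'

```text
clock: 6.32
tcp_pos: [0.6542, -0.0019, 0.0572]
orientation: [-0.0, -0.033, 0.999, 0.0]
wrist_force: [-0.4, -0.2, 1.3]
finger_gap: 0.0002
grip_force: 0.9
```

Request:
jog_arm --motion '[0,0.005,0,0,0,0,0,0,0.01,0,0,0,0,0,0,0.01,0,0,0,0,0]'

```text
clock: 6.7
tcp_pos: [0.6543, -0.0017, 0.0573]
orientation: [-0.0, -0.033, 0.999, -0.001]
wrist_force: [-1.1, -6.3, 1.7]
finger_gap: -0.0002
grip_force: 2.8
```

Request:
jog_arm --motion '[0,-0.05,0,0,0,0,0,0,-0.1,0,0,0,0,0,0,-0.1,-0.3,0,0,0,0,0,-0.1,-0.6,0,0,0,0,0,-0.1,-0.7,0,0,0,0,0.3,0.1,-0.7,0,0,0,1,0.6,0.3,-0.7,0,0,0,1,0.855,0.42,-0.7,0,0,0,1,0.855,0.42,-0.7,0,0,0,1,0.855,0.42,-0.7,0,0,0,1,0.855,0.42,-0.7,0,0,0,1]'

```text
clock: 8.07
tcp_pos: [0.48, 0.0716, 0.1976]
orientation: [0.001, -0.033, 0.999, -0.0]
wrist_force: [0.2, -0.2, -0.1]
finger_gap: 0.0857
grip_force: 0.0
```

```bash
python3 - <<'E'
from h import *
from workcell import env, read_camera, get_calibration
st=env.get_state();c=get_calibration("wrist");w=read_camera("wrist")[:,:,::-1].copy()
print(st["tcp_pos"],st["orientation"],c["world_from_camera"].round(3))
q=proj(c,[(.478,.0704,.1),(*st["tcp_pos"][:2],.1)]);print(q)
for p,k in zip(q,((0,0,255),(0,255,0))): cv2.drawMarker(w,tuple(int(v) for v in p),k,0,12,1)
cv2.imwrite("pics/w2.png",w)
cv2.imwrite("pics/s2.png",cv2.resize(read_camera("scene")[205:350,195:395,::-1],(800,580),interpolation=cv2.INTER_CUBIC))
E
```

```text
[0.48001696 0.07164334 0.19761407] [ 9.56566926e-04 -3.29355594e-02  9.99457019e-01 -3.14013461e-05] [[-0.066  0.957  0.283  0.408]
 [ 0.998  0.064  0.017  0.067]
 [-0.001  0.283 -0.959  0.34 ]
 [ 0.     0.     0.     1.   ]]
[[317.46057709 241.72647432]
 [319.1674492  244.82164679]]
```

View pics/w2.png

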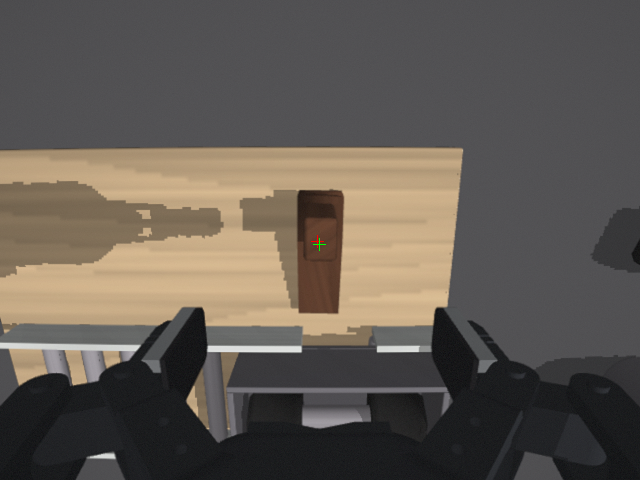

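View pics/s2.png

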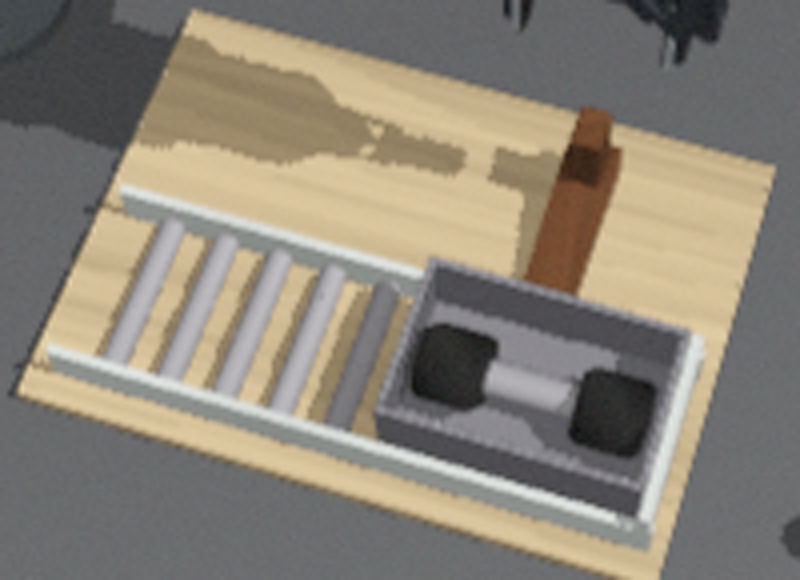

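The wrist view shows the tab top centred at (320,240), within 3 mm of the TCP marker at (319,245). The scene crop shows the crate flush against the stop. I'll descend and grip.

Request:
jog_arm --motion '[0.013,0,0.25,0,0,0,1,0.013,0,0.5,0,0,0,1,0.013,0,0.62,0,0,0,1,0.013,0,0.643,0,0,0,1,0.013,0,0.643,0,0,0,0,0.013,0,0.643,0,0,0,0,0.013,0,0.643,0,0,0,0,0.013,0,0.643,0,0,0,0,0.013,0,0.643,0,0,0,0]' --newtons 60

```text
clock: 9.3
tcp_pos: [0.4765, 0.072, 0.0698]
orientation: [0.001, -0.033, 0.999, -0.0]
wrist_force: [-0.1, -0.5, 5.9]
finger_gap: 0.0212
grip_force: 60.3
```

Request:
jog_arm --motion '[0,0.03,0,0,0,0,0,0,0.06,0,0,0,0,0,0,0.075,0,0,0,0,0,0,0.075,0,0,0,0,0,-0.04,0.075,0,0,0,0,0,-0.08,0.075,0,0,0,0,0,-0.12,0.075,0,0,0,0,0,-0.16,0.075,0,0,0,0,0,-0.2,0.075,0,0,0,0,0,-0.24,0.075,0,0,0,0,0,-0.27,0.075,0,0,0,0,0,-0.27,0.075,0,0,0,0,0]'

```text
clock: 10.8
tcp_pos: [0.5253, 0.0913, 0.0698]
orientation: [-0.002, -0.034, 0.999, 0.0]
wrist_force: [-11.8, -0.4, 18.4]
finger_gap: 0.0212
grip_force: 62.1
```

```bash
python3 - <<'E'
from h import *
from workcell import env, read_camera, get_calibration
st=env.get_state();c=get_calibration("wrist");w=read_camera("wrist")[:,:,::-1].copy()
print(st["tcp_pos"],inframe(TR,st["tcp_pos"]),st["wrist_force"])
cv2.imwrite("pics/w3.png",w)
E
```

```text
[0.52529038 0.09131859 0.06976459] [-0.12298828  0.00217178] [-11.78570784  -0.41542103  18.40486483]
```

View pics/w3.png

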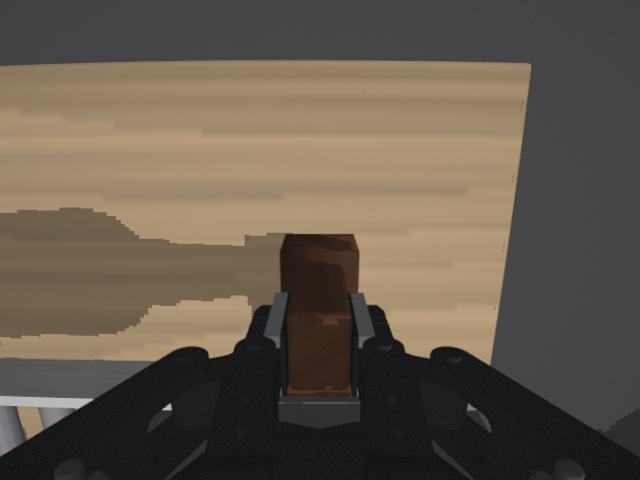

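The wedge is gripped and inside the gap, with the tip about 22 mm past the crate edge. It is pressing down more than it needs to, so I'll ease up slightly and continue.

Request:
jog_arm --motion '[0,0,-0.004,0,0,0,0,-0.02,0,-0.004,0,0,0,0,-0.04,0,-0.004,0,0,0,0,-0.04,0,-0.004,0,0,0,0]'

```text
clock: 11.35
tcp_pos: [0.5343, 0.0918, 0.0698]
orientation: [-0.002, -0.034, 0.999, 0.001]
wrist_force: [-6.9, -0.7, 8.3]
finger_gap: 0.0209
grip_force: 60.8
```

Request:
jog_arm --motion '[-0.02,0,0,0,0,0,0,-0.04,0,0,0,0,0,0,-0.06,0,0,0,0,0,0,-0.06,0,0,0,0,0,0]'

```text
clock: 11.85
tcp_pos: [0.5387, 0.0923, 0.07]
orientation: [-0.008, -0.034, 0.999, 0.0]
wrist_force: [-27.7, -2.5, 29.0]
finger_gap: 0.021
grip_force: 63.8
```

```bash
python3 - <<'E'
from h import *
from workcell import env, read_camera, get_calibration
st=env.get_state();print(st["tcp_pos"],inframe(TR,st["tcp_pos"]),st["wrist_force"])
b=read_camera("scene")[:,:,::-1][250:350,280:395];a=cv2.imread("pics/s2.png")
a=cv2.resize(a,(200,145),interpolation=cv2.INTER_AREA)[45:145,85:200]
cv2.imwrite("pics/s4.png",cv2.resize(np.hstack([a,b]),(798,347),interpolation=cv2.INTER_CUBIC))
E
```

```text
[0.53868026 0.09231492 0.06997334] [-0.10956196  0.00229629] [-27.73597228  -2.54412076  29.01734721]
```

View pics/s4.png

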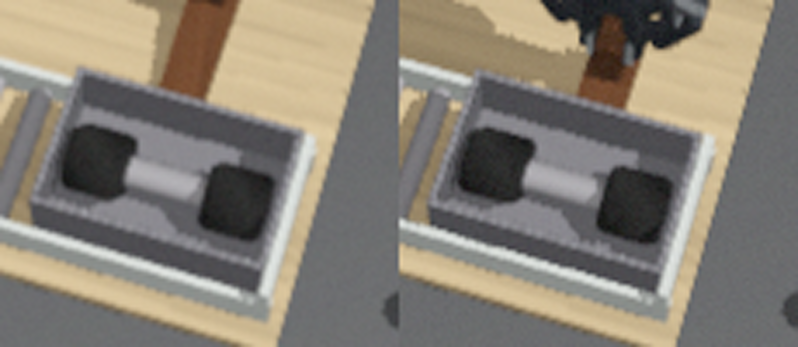

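The scene shows the wedge tip at the crate edge, with no visible lift yet. Contact has just begun, and the down-press is inflating friction, so I'll ease z up and keep pushing.

Request:
jog_arm --motion '[0,0,-0.006,0,0,0,0,0,0,-0.01,0,0,0,0,0,0,-0.01,0,0,0,0]'

```text
clock: 12.28
tcp_pos: [0.539, 0.0923, 0.0704]
orientation: [-0.008, -0.034, 0.999, 0.0]
wrist_force: [-21.9, -2.1, 16.6]
finger_gap: 0.0216
grip_force: 61.8
```

Request:
jog_arm --motion '[-0.015,0,-0.005,0,0,0,0,-0.03,0,-0.01,0,0,0,0,-0.03,0,-0.01,0,0,0,0]'

```text
clock: 12.65
tcp_pos: [0.5488, 0.0928, 0.0708]
orientation: [-0.005, -0.034, 0.999, 0.0]
wrist_force: [-6.3, -0.5, -3.6]
finger_gap: 0.021
grip_force: 59.0
```

Request:
jog_arm --motion '[0,0,0.005,0,0,0,0,-0.015,0,0.006,0,0,0,0,-0.025,0,0.006,0,0,0,0,-0.025,0,0.006,0,0,0,0,-0.025,0,0.006,0,0,0,0]'

```text
clock: 13.28
tcp_pos: [0.5507, 0.093, 0.0706]
orientation: [-0.008, -0.034, 0.999, 0.0]
wrist_force: [-17.8, -1.3, 10.9]
finger_gap: 0.0211
grip_force: 61.2
```

```bash
python3 - <<'E'
from h import *
from workcell import env, read_camera, get_calibration
st=env.get_state();print(st["tcp_pos"],inframe(TR,st["tcp_pos"]),st["wrist_force"],st["orientation"])
b=read_camera("scene")[:,:,::-1][250:350,280:395];a=cv2.imread("pics/s2.png")
a=cv2.resize(a,(200,145),interpolation=cv2.INTER_AREA)[45:145,85:200]
cv2.imwrite("pics/s5.png",cv2.resize(np.hstack([a,b]),(798,347),interpolation=cv2.INTER_CUBIC))
s=get_calibration("scene")
for l in(0,.005): print(proj(s,place(TR,[(-.0525,.085,.095+l),(-.0525,-.085,.095+l)])))
E
```

```text
[0.55071631 0.09302895 0.07057832] [-0.09750495  0.00222702] [-17.75340075  -1.29618244  10.87460493] [-7.81577139e-03 -3.37021778e-02  9.99401331e-01  2.36024251e-04]
[[367.16155226 287.91764092]
 [301.60614428 269.23758605]]
[[367.32067911 287.07805323]
 [301.54620316 268.35283783]]
```

View pics/s5.png

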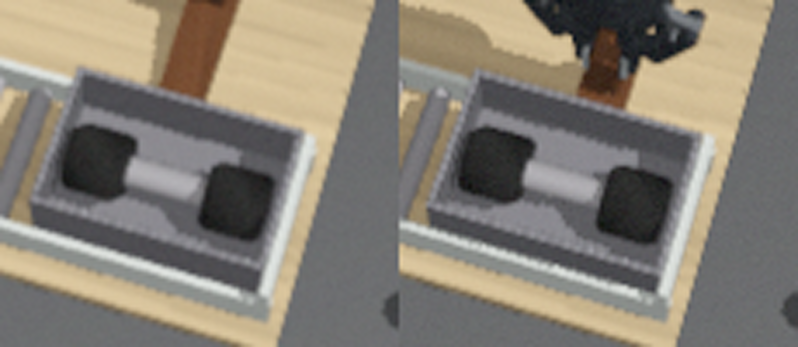

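The wedge is still entering, the crate is against the stop, and the tip is now about 46 mm inside the edge. I'll push a few more millimetres, then measure the lift numerically.

Request:
jog_arm --motion '[-0.01,0,-0.003,0,0,0,0,-0.01,0,-0.006,0,0,0,0,-0.01,0,-0.006,0,0,0,0]'

```text
clock: 13.7
tcp_pos: [0.5553, 0.0933, 0.0708]
orientation: [-0.006, -0.034, 0.999, 0.0]
wrist_force: [-7.9, -0.7, -2.1]
finger_gap: 0.0213
grip_force: 59.2
```

```bash
python3 - <<'E'
from h import *
from workcell import env, read_camera, get_calibration
st=env.get_state();print(st["tcp_pos"],inframe(TR,st["tcp_pos"]),st["wrist_force"],st["orientation"])
s=get_calibration("scene")
b=np.mean([read_camera("scene").astype(float) for _ in range(4)],0).astype(np.uint8)[205:350,195:395]
A=cv2.cvtColor(cv2.imread("pics/s2.png"),cv2.COLOR_BGR2GRAY);B=cv2.cvtColor(cv2.resize(b,(800,580),interpolation=cv2.INTER_CUBIC),cv2.COLOR_RGB2GRAY)
# points on the crate: local rim corners and dumbbell; pose unknown: dx, dy, roll about y at far lower edge
P=np.array([(x,y,.06) for x in(-.055,.055) for y in(-.085,-.06,.06,.085)]+[(-.0,-.05,.045),(0,.05,.045),(0,0,.035)])
def pts(p):
    dx,dy,a=p;c,sn=np.cos(a),np.sin(a);X=P[:,0]-.055
    return proj(s,place(TR,np.c_[.055+c*X+sn*P[:,2]+dx, P[:,1]+dy, .035-sn*X+c*P[:,2]]))
up=lambda q:(q-[195,205]+.5)*4-.5
q0=up(pts([0,0,0])).astype(np.float32)
q1,ok,e=cv2.calcOpticalFlowPyrLK(A,B,q0.reshape(-1,1,2),None,winSize=(51,51),maxLevel=2)
fl=q1[:,0]-q0
# fixed reference (stop and rail) flow
R0=up(proj(s,place(TR,[(.06,-.2,.05),(.06,-.1,.05),(.083,-.325,.015)]))).astype(np.float32)
r1,_,_=cv2.calcOpticalFlowPyrLK(A,B,R0.reshape(-1,1,2),None,winSize=(51,51),maxLevel=2);print("ref",(r1[:,0]-R0).round(2).tolist())
print(fl.round(2).tolist())
sol=least_squares(lambda p:(up(pts(p))-q0-fl).ravel(),[0,0,0],loss="soft_l1",x_scale=[.001,.001,.01]);print("dx,dy,lift mm",sol.x[:2]*1e3,sol.x[2]*110,sol.cost)
E
```

```text
[0.55532356 0.09325738 0.07077465] [-0.09289259  0.0021557 ] [-7.86514771 -0.66950712 -2.13915458] [-5.86597410e-03 -3.36295977e-02  9.99417059e-01  4.26754342e-04]
ref [[-0.029999999329447746, 0.019999999552965164], [-1.090000033378601, 1.25], [0.15000000596046448, -0.05999999865889549]]
[[-49.56999969482422, -23.729999542236328], [-16.170000076293945, -16.3799991607666], [0.25999999046325684, 3.7100000381469727], [-0.8999999761581421, 3.240000009536743], [-2.1700000762939453, 5.159999847412109], [-1.0499999523162842, 4.019999980926514], [4.909999847412109, 6.519999980926514], [-1.1299999952316284, 4.070000171661377], [-1.649999976158142, 2.1600000858306885], [-0.47999998927116394, 2.1500000953674316], [1.8700000047683716, 4.010000228881836]]
dx,dy,lift mm [0.48582401 0.18560046] 5.182171862704446 114.65886988943006
```

Request:
jog_arm --motion '[0,0,0.003,0,0,0,0,0,0,0.005,0,0,0,0,0,0,0.005,0,0,0,0,0,0,0.005,0,0,0,0,0,0,0.005,0,0,0,0,0,0,0.005,0,0,0,0]'

```text
clock: 14.65
tcp_pos: [0.5552, 0.0933, 0.0705]
orientation: [-0.006, -0.034, 0.999, 0.0]
wrist_force: [-11.2, -0.6, 2.7]
finger_gap: 0.0211
grip_force: 60.0
```

```bash
python3 -c "
from workcell import env
print(env.hand_in())"
```

```text
the job is handed in; nothing more can be done
None
```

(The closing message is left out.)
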